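Hold a spring clip gaping over a board's edge

TASK

I am about to slip a packing strip between the upright plywood sheet and the spring clip, so hold the clip ready for me. Squeeze the handles of the clip parked on the low steel rail until it gapes wide, only then lift it off the rail, and bring it, still gaping wide, down over the middle of the plywood sheet's top edge, with one jaw pad on each side of the sheet and the clip touching the sheet nowhere. Finish while holding it there squeezed open; do not let go, and leave the sheet's stand and the other things on the table where they are.

Things in the scene. Friction and masses are not known exactly. Their poses are not given: they have to be found in the camera images.
- clip: Steel spring clip, black rubber grips and jaw pads, 0.13 kg, 24 mm wide, parked astride the rail, jaws down. Origin mid-width on the hinge pin; while shut z is up, y along pin and rail, x the way handles and jaws part. It is the -x half (handle and jaw on one side); squeezed evenly, each half leans half the hinge angle and the pin stays midway between the fingers. Handles end 58 mm above the pin.
- clip_lever (a joint): Hinge angle, rad: 0 on the rail (pads parallel, 6 mm apart), grows as the handles are squeezed; stop at 0.56 (pads' lower ends 38 mm apart). A spring shuts it: 4 N a handle to start, 9 N at the stop; 20 N holds it firmly. Grips, shut: 18 to 57 mm above the pin, outer faces 62 mm apart at the top, 40 mm at the foot; at the stop: 23 to 63 mm above it, parallel, 28 mm apart.
- clip_tip_a (a point): Lower end of the inner face of the jaw pad on the clip's -x half, mid-width: 58 mm below the pin when shut, about 55 mm below it when gaping. The pads are 14 mm tall and 7 mm thick.
- clip_tip_b (a point): The same point on the jaw pad of the swinging (+x) half.
- rack: Fixed parking rail: dark steel base 74 x 150 x 30 mm with an upright bright steel strip on it, 6 mm thick (x), 130 mm long (y), its top edge 55 mm above the table. The clip's jaws stand on the base, astride the strip, somewhere along it. Origin under the centre of the base, z up.
- board: Loose wooden foot 70 x 160 x 39 mm (0.9 kg) with a plywood sheet standing upright in it, 6 mm thick (x), 140 mm long (y), its top edge 115 mm above the table. Origin under the centre of the foot, z up. Rail and board may stand either way round, left or right.
- board_edge (a point): Middle of the plywood sheet's top edge; x across the sheet, y along the edge, z up.
- pliers: Bystander: red-handled pliers lying flat, 173 mm long, 13 mm high, origin under the middle.
- tape_measure: Bystander: yellow tape measure, 65 x 89 x 34 mm, origin under the middle.
- black_tape: Bystander: black roll of tape lying flat, 73 mm across, 20 mm high, origin under the middle.
- sanding_block: Bystander: brown sanding block, 66 x 100 x 32 mm, origin under the middle.
- c_clamp: Bystander: red screw clamp lying flat, 100 x 157 x 20 mm, origin under the middle.
Mind the look-alikes: they are no part of the job. What is shaped like the rack but pink is not meant.

How it is judged:
On the way, in this order (a step that is already met when the one before it is completed fails the run):
1. the clip is squeezed wide open while still astride its rail (value of joint clip_lever above 0.4 rad and z of clip in the frame of rack below 0.107 m), for 0.1 s.
2. the clip, still gaping, is lifted clear of the rail in the fingers (value of joint clip_lever above 0.4 rad and z of each of clip_tip_a, clip_tip_b in the frame of rack above 0.06 m and contact force between the fingers and clip above 1 N), for 0.2 s.
At the end, for the whole second after the job is handed in: Held still in the fingers, hinge over 0.4 rad; pads on opposite sides of the sheet, each over 5 mm from its mid-plane and 8 mm below its top edge; pin within 25 mm of the edge's middle and 0.3 rad of its line; clip not touching the board, which stands upright within 15 mm of its place (value of joint clip_lever above 0.4 rad and ((x of clip_tip_a in the frame of board_edge below -0.005 m and x of clip_tip_b in the frame of board_edge above 0.005 m) or (x of clip_tip_b in the frame of board_edge below -0.005 m and x of clip_tip_a in the frame of board_edge above 0.005 m)) and z of each of clip_tip_a, clip_tip_b in the frame of board_edge below -0.008 m and y of clip in the frame of board_edge between -0.025 and 0.025 m and angle between the y axis of clip and the y axis of board, either way round below 0.3 rad and contact force between clip and board below 0.2 N and contact force between the fingers and clip above 1 N and linear speed of clip below 0.03 m/s and distance of board from where it was at the start of the episode below 0.015 m and angle between board's own z axis and vertical below 0.08 rad); the arm keeps its last pose, push and grip.
It fails at once if a bystander is pushed more than 30 mm (distance of any of pliers, tape_measure, black_tape, sanding_block, c_clamp from where it was at the start of the episode above 0.03 m).
It fails at once if the board's stand is pushed more than 30 mm or tipped (distance of board from where it was at the start of the episode above 0.03 m or angle between board's own z axis and vertical above 0.3 rad).
It fails at once if the clip snaps shut after it was lifted off the rail (value of joint clip_lever below 0.2 rad and z of clip_tip_a in the frame of rack above 0.06 m).
It also fails if it takes over 40 s, if anything falls off the work surface, if the arm or the gripper's body presses on something with over 40 N, if the wrist force passes 120 N, or if a joint passes its speed limit or range.

ROBOT

A 7-joint arm with a two-finger parallel gripper is mounted at the origin on a cart in front of the work surface, level with it; the furniture and walls round the work are solid. World frame = base frame: x ahead of the robot, y to its left, z up, the work surface at z = 0. Lengths are in m, angles in rad, forces in N, time in s.
With the tool pointing down it reaches from about 0.4 to 0.85 m from the base axis. Payload 6.9 kg.
Tool frame: the origin (TCP) lies at the very end of the fingers, on their centre line; the grasp point (between the pads) lies 19 mm behind it; z points along the fingers, y is the line along which they close (so a half turn about z gives the same grasp; the last joint's range is limited). The gripper opens to 85 mm and grips with 20 to 120 N. Pads are 22 mm wide; open, the fingers measure 114 mm over their backs; the gripper's body (76 mm by 85 mm) begins 54 mm behind the grasp point. The pads swing forward as they close: fully open they stand 13 mm farther back than shut.
Start: joints at [-0.997, 0.507, -0.238, 1.5, 0.126, 1.149, -0.155], TCP at [0.282, 0.558, 0.211] pointing down, gripper open.
Joint ranges: [-3.08, 3.08], [-0.24, 2.05], [-1.43, 1.35], [0, 2.5], [-1.52, 4.66], [0.17, 1.96], [-2.89, 2.89]. Speed limits (rad/s): [2.39, 2.39, 3.14, 3.14, 3.14, 3.14, 3.14].

INTERFACE

Orientations are given as a unit quaternion [x, y, z, w].
In Python, from station import robot, read_camera, order gives the robot as it stands.
- The arm moves only by the shell command python3 -m handwheel 'ROWS' [OPENING] [FORCE]. ROWS is a JSON object of lists of equal length, an entry for each row: "dp": the shift along the tool's x, y, z in units of 30 mm (1.0 is 30 mm), a list of three; "yaw": the turn about the tool's z in units of 5 degrees (1.0 is 5 degrees). A call has exactly 10 rows; each row is the pose to reach, as a shift and turn from the pose commanded when the call began, along the tool's axes at that moment; what a row does not reach only later rows make up. A row lasts 1/10 s, in which the tool goes at most 50 mm and 8.59 degrees, less where a joint would pass 70% of its speed; a pose out of reach is approached as far as the arm can. A call with a gripper value outside its range is refused whole. OPENING is the finger opening in mm, from 0 to 85.4, set as the call begins (- or left out, the last holds). The fingers move at their own pace and stop on an object; FORCE is the grip in N (left out, the last holds). Time passes only in rows, so rows that repeat a pose let the fingers close, or fill a call up. It gives the time, the measured TCP pose, the force, the opening and the grip force at its end, in the units of the state.
- robot.read_state(): the state, without advancing time (a new reading comes with each control period).
- read_camera(name): name is "scene" or "top" or "wrist"; returns a dict with "image" (480x640x3 uint8, red, green, blue), "range_z" (480x640 float32, m along the optical axis (not along the pixel's ray), 0 where there is no reading), "fov_y" (degrees; the focal length in pixels is half the picture's height over the tangent of half this angle, whatever the lens; pixels are square), "cx", "cy" (the principal point, pixels), "pose" (4x4, takes a point from camera to world coordinates). Camera axes: x right, y up, looking along -z (the intrinsics and any distortion apply to the point x, -y, -z); pixel columns grow to the right and rows downward; lengths in m; the calibration is good to about 2 mm. A picture is of the moment at which its call begins.
- order.sign_off(): hands the job in; it is judged then, once.
The state is a dict: "t": time; "joint_positions": joint angles; "dq": joint speeds; "joint_torque": joint torques, N m; "ee_pos": TCP position; "ee_rot": TCP orientation; "force": force on the tool from outside, world axes, zero at the start; "wrist_torque": the same for the moment, N m; "finger_gap": finger opening in m; "gripper_force": force on a finger pad.
Only numpy, scipy, OpenCV 4.12 (cv2) and the standard library are available. Lean on these libraries where they do the work, as an engineer would, in place of code of your own. Each camera call takes 0.05 s, during which the arm holds its last target. There are 200 camera calls.

## Working session

There is one attempt and no reset: what is moved stays moved. The work goes in short steps, Python scripts to look and compute and a shell command to move; the robot and the scene stay as the last step left them, time stands still between calls to the robot, and variables do not carry over. Pictures are saved under pics/ and viewed, at most 10 in all, crops included, and the job is handed in when it is done.

```bash
mkdir -p pics; cat > h.py <<'E'
import numpy as np,cv2
from station import robot,read_camera,order
def cloud(c):
    h,w=c["range_z"].shape;f=h/2/np.tan(np.radians(c["fov_y"])/2)
    v,u=np.mgrid[0:h,0:w];z=c["range_z"]
    P=np.stack([(u-c["cx"])/f*z,-(v-c["cy"])/f*z,-z,np.ones_like(z)],-1)@np.array(c["pose"]).T
    P=P[...,:3].copy();P[z==0]=np.nan
    return P
def save(n,img):cv2.imwrite(f"pics/{n}.png",cv2.cvtColor(img,cv2.COLOR_RGB2BGR))
E
python3 - <<'E'
from h import *
for n in("top","scene"):
    c=read_camera(n);save(n,c["image"]);np.savez(n+".npz",P=cloud(c),img=c["image"])
    print({k:v for k,v in c.items() if k not in("image","range_z")})
print(robot.read_state())
E
```

```text
{'fov_y': 53.340875153595356, 'cx': 313.71837689355306, 'cy': 242.38650279697615, 'pose': array([[-0.01423112,  0.98772319, -0.15556468,  0.25660852],
       [-0.99987822, -0.01306094,  0.00854172,  0.03486402],
       [ 0.00640503,  0.15566729,  0.98778878,  1.43706838],
       [ 0.        ,  0.        ,  0.        ,  1.        ]])}
{'fov_y': 55.42674668887658, 'cx': 319.9166915342819, 'cy': 238.9168278926525, 'pose': array([[-0.08621086,  0.60854825, -0.78881983, -0.56552228],
       [-0.99627318, -0.05482574,  0.0665874 ,  0.11769526],
       [-0.00272599,  0.7916206 ,  0.61100687,  0.87988068],
       [ 0.        ,  0.        ,  0.        ,  1.        ]])}
{'t': 0.1, 'joint_positions': array([-0.99650238,  0.50826698, -0.23753089,  1.50100389,  0.12570056,
        1.14889537, -0.15477872]), 'dq': array([-0.00122914, -0.00191762,  0.00101123, -0.00232422,  0.00042666,
       -0.00065574, -0.00131529]), 'joint_torque': array([-4.12962530e-03, -6.21839261e+01, -2.19415225e+00, -2.50205058e+01,
        1.26227891e-02,  7.70307990e-03, -3.84823181e-05]), 'ee_pos': array([0.28223683, 0.55712224, 0.2104184 ]), 'ee_rot': array([ 2.32242131e-01,  9.72657681e-01, -7.73888730e-04, -1.72025403e-04]), 'force': array([0.00703764, 0.70036549, 0.68324796]), 'wrist_torque': array([-0.02020121, -0.05720866, -0.00944049]), 'gripper_force': 0.0, 'finger_gap': 0.08555419143201962}
```

View pics/top.png

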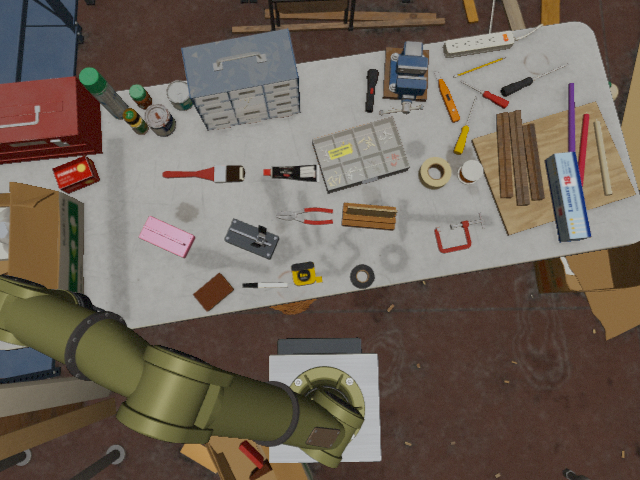

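View pics/scene.png

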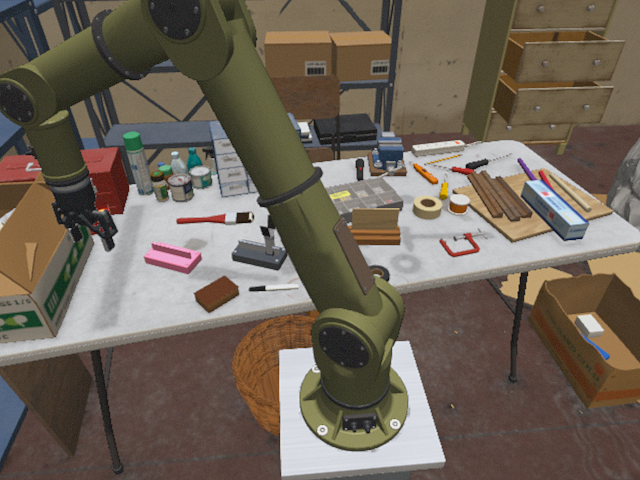

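The top view shows two rail-shaped things: pink at (167,237), and dark steel at (252,238) with the clip near (262,236). The dark one is the rack and the pink one is the decoy. The board stands at (369,215), with the pliers at (305,216) between them. I'll confirm this in an enlarged crop and measure.

```bash
python3 - <<'E'
from h import *
d=np.load("top.npz");P=d["P"];img=d["img"]
crop=img[180:280,200:420];save("crop",cv2.resize(crop,None,fx=3.6,fy=3.6,interpolation=cv2.INTER_CUBIC))
def rect(name,u0,u1,v0,v1,z0,z1):
    Q=P[v0:v1,u0:u1].reshape(-1,3);Q=Q[(Q[:,2]>z0)&(Q[:,2]<z1)]
    r=cv2.minAreaRect(Q[:,:2].astype(np.float32)*1000)
    print(name,len(Q),"ctr",np.round(r[0],1),"size",np.round(r[1],1),"ang",round(r[2],1),"z",np.round(np.percentile(Q[:,2],[5,50,95]),4),"mean",Q.mean(0).round(4))
rect("rackbase",215,290,205,270,.02,.04)
rect("rackstrip",215,290,205,270,.045,.062)
rect("clip",215,290,205,270,.085,.2)
rect("cliptop",215,290,205,270,.14,.2)
rect("foot",330,410,190,240,.03,.05)
rect("sheet",330,410,190,240,.10,.13)
rect("pliers",275,337,200,232,.006,.03)
rect("paint",255,320,160,186,.008,.1)
rect("tray",310,412,115,195,.01,.1)
E
```

```text
rackbase 972 ctr [494.  209.9] size [151.3  74.7] ang 67.1 z [0.0242 0.0299 0.035 ] mean [0.4927 0.213  0.0298]
rackstrip 92 ctr [490.4 211. ] size [127.8  18. ] ang 69.0 z [0.046  0.0537 0.0591] mean [0.4939 0.2118 0.0535]
clip 173 ctr [479.5 176.3] size [29.2 60.7] ang 62.5 z [0.0882 0.1153 0.146 ] mean [0.4827 0.1752 0.1156]
cliptop 38 ctr [480.  176.8] size [22.9 60.5] ang 67.5 z [0.1406 0.1434 0.1476] mean [0.4799 0.1769 0.1441]
foot 413 ctr [ 564.2 -117.2] size [215.2  83.2] ang 70.7 z [0.031  0.0382 0.0448] mean [ 0.5503 -0.139   0.0379]
sheet 154 ctr [ 558.9 -143.1] size [136.4   8.1] ang 84.0 z [0.1024 0.1139 0.119 ] mean [ 0.5581 -0.1436  0.1125]
pliers 455 ctr [566.3  48.1] size [183.8  96.7] ang 88.8 z [0.0065 0.0109 0.0163] mean [0.5651 0.0476 0.0111]
paint 601 ctr [702.  99.] size [191.9  80.3] ang 89.0 z [0.0087 0.0211 0.036 ] mean [0.6981 0.092  0.0214]
tray 4862 ctr [ 759.2 -123.4] size [305.5 254.3] ang 88.4 z [0.0365 0.0441 0.0496] mean [ 0.746  -0.1218  0.0434]
```

View pics/crop.png

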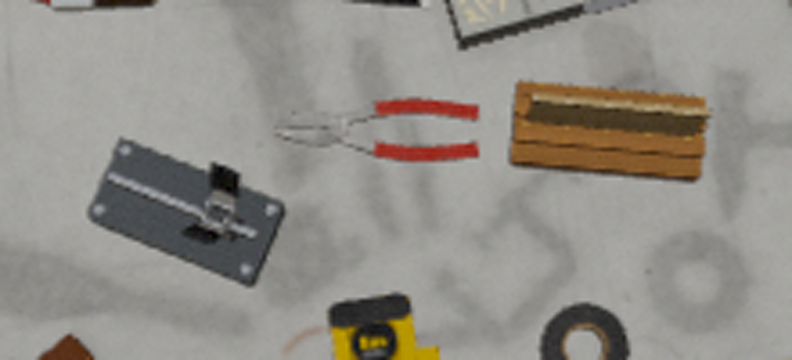

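The enlarged crop shows the dark-steel rack with a bright strip and the clip astride it near its right end (crop (218,212)). The board, with its plywood edge, is at crop (617,105). In numbers, the base is 151x75 at height 30, the strip top is at 54, the clip top is at 144, and the sheet edge is at 114. These all match the description, so I'll move above the clip.

```bash
python3 -m handwheel '{"dp":[[-0.6,-0.4,0],[-1.8,-1.3,0],[-3.2,-2.3,0],[-4.6,-3.3,0],[-6.0,-4.3,0],[-7.4,-5.3,0],[-8.8,-6.3,0],[-10.2,-7.3,0],[-11.2,-8.0,0],[-11.6,-8.3,0]],"yaw":[0.6,1.8,3,4.2,5.4,6.6,7.8,9,10,11]}' 85 && python3 -m handwheel '{"dp":[[0,0,0],[0,0,0],[0,0,0],[0,0,0],[0,0,0],[0,0,0],[0,0,0],[0,0,0],[0,0,0],[0,0,0]],"yaw":[0.8,1.8,2.8,3.8,4.8,5.6,6.1,6.1,6.1,6.1]}'
python3 - <<'E'
from h import *
from scipy.spatial.transform import Rotation as R
s=robot.read_state();r=R.from_quat(s["ee_rot"]).as_matrix();print(s["t"],s["ee_pos"],s["joint_positions"]);print(r.round(4))
c=read_camera("wrist");save("wrist1",c["image"]);P=cloud(c)
print(np.array(c["pose"]).round(3))
def rect(name,Q):
    r=cv2.minAreaRect(Q[:,:2].astype(np.float32)*1000)
    print(name,len(Q),np.round(r[0],1),np.round(r[1],1),round(r[2],1),np.percentile(Q[:,2],[5,50,95]).round(4))
Q=P.reshape(-1,3);Q=Q[~np.isnan(Q).any(1)]
Q=Q[np.hypot(Q[:,0]-.48,Q[:,1]-.177)<.1]
for a,b in((.025,.035),(.05,.06),(.08,.155),(.142,.155),(.13,.155)):
    q=Q[(Q[:,2]>a)&(Q[:,2]<b)]
    if len(q)>5: rect((a,b),q)
E
```

```text
t: 1.1
ee_pos: [0.4823, 0.1723, 0.2111]
ee_rot: [0.659, 0.752, -0.001, 0.001]
force: [0.4, 0.6, 0.8]
finger_gap: 0.085
gripper_force: 0.0
t: 2.1
ee_pos: [0.4803, 0.1781, 0.2111]
ee_rot: [0.831, 0.557, -0.0, -0.0]
force: [-0.3, 1.3, -0.1]
finger_gap: 0.085
gripper_force: 0.0
2.1 [0.4802506  0.17811844 0.21105954] [-0.54945723  0.33492396  0.20239154  1.79649802 -0.07767799  1.01819264
 -0.70644649]
[[ 3.795e-01  9.252e-01 -3.000e-04]
 [ 9.252e-01 -3.795e-01 -1.000e-04]
 [-2.000e-04 -2.000e-04 -1.000e+00]]
[[ 0.926  0.362  0.11   0.509]
 [-0.379  0.885  0.272  0.248]
 [ 0.001 -0.293  0.956  0.376]
 [ 0.     0.     0.     1.   ]]
(0.025, 0.035) 8251 [492.2 204.8] [139.2  74.2] 67.2 [0.0303 0.0317 0.033 ]
(0.05, 0.06) 821 [491.8 210.1] [129.   21.5] 72.4 [0.0553 0.0568 0.0582]
(0.08, 0.155) 2814 [480.  176.2] [30.2 60. ] 65.8 [0.0912 0.1206 0.1473]
(0.142, 0.155) 618 [480.1 176.7] [23.3 60.2] 66.9 [0.1427 0.1466 0.148 ]
(0.13, 0.155) 1089 [480.2 176.8] [23.9 60.2] 66.8 [0.1314 0.1437 0.1478]
```

View pics/wrist1.png

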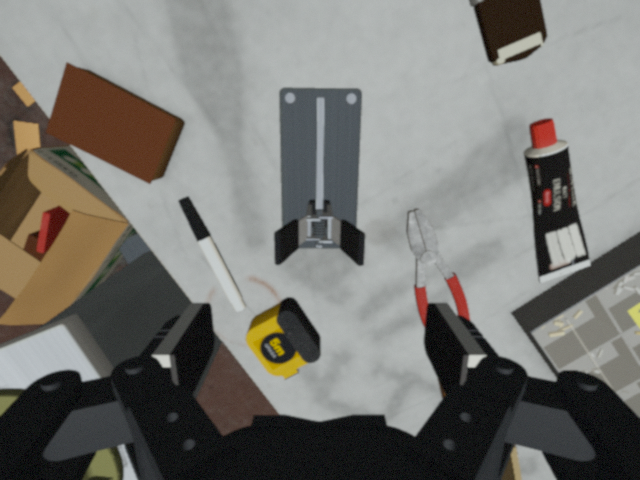

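The wrist view shows the clip at (320,235), astride the rail and centred between the fingers. Depth puts it at (480.2,176.8), angle 67, which is within about 1 mm of the tool, so I'll descend and squeeze.

```bash
python3 -m handwheel '{"dp":[[-0.04,0,0.2],[-0.04,0,0.6],[-0.04,0,1.1],[-0.04,0,1.6],[-0.04,0,2.1],[-0.04,0,2.6],[-0.04,0,3.0],[-0.04,0,3.2],[-0.04,0,3.3],[-0.04,0,3.3]],"yaw":[0.1,0.1,0.1,0.1,0.1,0.1,0.1,0.1,0.1,0.1]}' 85 30 && python3 -m handwheel '{"dp":[[0,0,0],[0,0,0],[0,0,0],[0,0,0],[0,0,0],[0,0,0],[0,0,0],[0,0,0],[0,0,0],[0,0,0]],"yaw":[0,0,0,0,0,0,0,0,0,0]}' 10 30
python3 - <<'E'
from h import *
c=read_camera("wrist");save("wrist2",c["image"])
E
```

```text
t: 3.15
ee_pos: [0.4798, 0.177, 0.112]
ee_rot: [0.833, 0.553, -0.0, -0.0]
force: [0.3, -1.0, -0.3]
finger_gap: 0.0852
gripper_force: 0.0
t: 4.15
ee_pos: [0.4814, 0.178, 0.1144]
ee_rot: [0.833, 0.553, 0.002, 0.0]
force: [-1.4, 0.8, 13.0]
finger_gap: 0.0281
gripper_force: 28.6
```

View pics/wrist2.png

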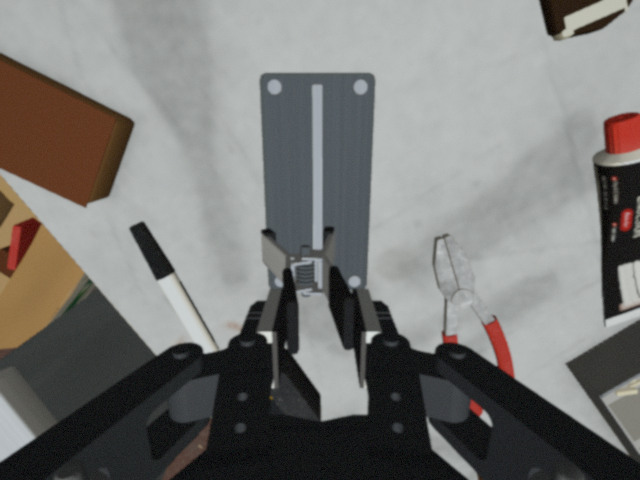

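The clip is squeezed to its stop: gap 28.1 mm, jaws apart on either side of the strip at (280,250) and (330,245). Next I'll lift straight up.

```bash
python3 -m handwheel '{"dp":[[0,0,-0.15],[0,0,-0.4],[0,0,-0.8],[0,0,-1.3],[0,0,-1.8],[0,0,-2.4],[0,0,-3.0],[0,0,-3.6],[0,0,-3.9],[0,0,-4.0]],"yaw":[0,0,0,0,0,0,0,0,0,0]}' && python3 -m handwheel '{"dp":[[0,0,0],[0,0,0],[0,0,0],[0,0,0],[0,0,0],[0,0,0],[0,0,0],[0,0,0],[0,0,0],[0,0,0]],"yaw":[0,0,0,0,0,0,0,0,0,0]}'
python3 - <<'E'
from h import *
from scipy.spatial.transform import Rotation as R
s=robot.read_state();r=R.from_quat(s["ee_rot"]).as_matrix();print(s["ee_pos"],r.round(3))
S=read_camera("scene");T=read_camera("top");c=read_camera("wrist")
np.savez("lift.npz",S=cloud(S),T=cloud(T),W=cloud(c),Si=S["image"],Ti=T["image"],Wi=c["image"])
a=cv2.resize(S["image"][150:300,180:330],(400,400),interpolation=cv2.INTER_CUBIC)
b=cv2.resize(c["image"][180:380,220:420],(400,400),interpolation=cv2.INTER_CUBIC)
save("lift",np.hstack([a,b]))
# sheet fit, wrist + top
for n,C in(("top",T),("wrist",c),("scene",S)):
    P=cloud(C).reshape(-1,3);P=P[~np.isnan(P).any(1)]
    q=P[(P[:,2]>.100)&(P[:,2]<.125)&(np.hypot(P[:,0]-.559,P[:,1]+.143)<.085)]
    if len(q)>20:
        b=cv2.minAreaRect((q[:,:2]*1000).astype(np.float32));print(n,len(q),b,np.median(q[:,2]),cv2.fitLine((q[:,:2]*1000).astype(np.float32),cv2.DIST_HUBER,0,.01,.01).ravel())
# clip points in tool frame from wrist
for n,C in(("wrist",c),("scene",S)):
    P=cloud(C).reshape(-1,3);P=P[~np.isnan(P).any(1)];L=(P-s["ee_pos"])@r
    for z0 in range(-20,90,8):
        q=L[(abs(L[:,0])<.03)&(abs(L[:,1])<.05)&(L[:,2]*1000>z0)&(L[:,2]*1000<=z0+8)]*1000
        if len(q)>4:print(n,z0,len(q),np.percentile(q[:,0],[2,98]).round(1),np.percentile(q[:,1],[2,50,98]).round(1))
E
```

```text
t: 5.2
ee_pos: [0.4801, 0.1771, 0.2331]
ee_rot: [0.833, 0.553, 0.001, 0.0]
force: [0.2, 0.0, -1.4]
finger_gap: 0.0275
gripper_force: 29.7
t: 6.2
ee_pos: [0.4799, 0.1771, 0.2322]
ee_rot: [0.833, 0.553, 0.0, 0.0]
force: [0.7, 0.5, -1.3]
finger_gap: 0.0275
gripper_force: 29.7
[0.47991581 0.1770716  0.23221584] [[ 0.389  0.921  0.   ]
 [ 0.921 -0.389  0.   ]
 [ 0.     0.    -1.   ]]
top 156 ((558.5636596679688, -143.62155151367188), (138.05709838867188, 8.896480560302734), 84.44861602783203) 0.11369469140946442 [ 1.03985064e-01  9.94578838e-01  5.57550903e+02 -1.44251221e+02]
scene 136 ((553.0762939453125, -173.3440399169922), (78.36678314208984, 11.384557723999023), 83.39154815673828) 0.10923099100399086 [ 1.0883019e-01  9.9406034e-01  5.5370453e+02 -1.7371506e+02]
wrist -20 285 [-10.1  11. ] [-15.1   7.5  11.5]
wrist -12 259 [-10.1  10.9] [-16.4   6.5  10.5]
wrist -4 153 [-10.4  10.8] [-16.6   5.7   9.7]
wrist 4 130 [-10.    8.7] [-16.4   4.6   6.6]
wrist 12 488 [-11.8   9.3] [-16.2  -4.2   5.1]
wrist 20 966 [-14.5  12.7] [-18.6  -5.7   2.7]
wrist 28 252 [-10.9   9.1] [-23.1 -19.9   5.
[... 178 characters left out ...]
-32.4  10.7]
wrist 68 197 [-10.2   9.9] [-38.3   4.6  11.6]
wrist 76 27 [7.1 9.9] [-34.4   8.3  11.8]
scene -20 28 [-13.1   7.7] [-20.2 -13.8  11.7]
scene -12 34 [-13.1   7.4] [-20.2 -15.6  10. ]
scene -4 29 [-12.1   7.6] [-20.4 -15.5   9. ]
scene 4 28 [-12.1   7.5] [-20.1 -15.9   7.4]
scene 12 28 [-12.7   6.4] [-20.8 -15.5   5. ]
scene 20 34 [-17.2   8. ] [-19.9 -15.4   2.3]
scene 28 26 [-12.    5.9] [-26.3 -21.4   0.4]
scene 36 27 [-13.4   6. ] [-29.2 -23.9   2.6]
scene 44 32 [-12.    5.8] [-31.5 -26.8   4.5]
scene 52 37 [-12.1   8.1] [-35.9 -30.    7.6]
scene 60 35 [-13.4   6.6] [-38.9 -34.5   7.5]
scene 68 40 [-14.8   8.8] [-40.5 -36.4   6.1]
scene 76 14 [-13.1   2.8] [-38.6   4.6   6.4]
```

View pics/lift.png

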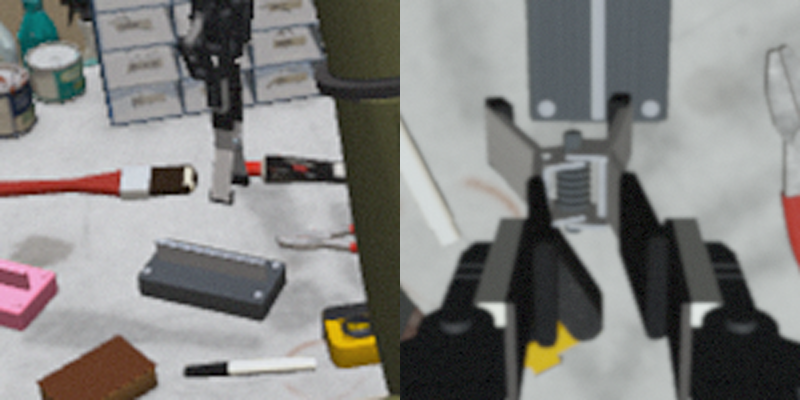

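The left panel shows the clip clear of the rail. The right panel shows it gaping wide but leaning about 0.13 rad in the fingers. By depth the jaw tips sit around tool y = -12 mm, 74 mm below the TCP. I'll shift the target so that the sheet passes midway between the jaws, and stay high over the board first.

```bash
python3 -m handwheel '{"dp":[[-0.1,0.1,0],[-0.4,0.3,0],[-0.8,0.6,0],[-1.3,1.0,0],[-1.9,1.5,0],[-2.5,2.0,0],[-3.1,2.5,0],[-3.7,2.9,0],[-4.1,3.3,0],[-4.4,3.5,0]],"yaw":[0,0,0,0,0,0,0,0,0,0]}' && python3 -m handwheel '{"dp":[[-0.3,0.2,0],[-0.8,0.6,0],[-1.4,1.1,0],[-2.0,1.6,0],[-2.6,2.1,0],[-3.2,2.6,0],[-3.8,3.0,0],[-4.2,3.3,0],[-4.3,3.4,0],[-4.32,3.42,0]],"yaw":[-0.2,-0.5,-0.9,-1.4,-1.9,-2.4,-2.8,-3.2,-3.4,-3.4]}'  && python3 -m handwheel '{"dp":[[0,0,0],[0,0,0],[0,0,0],[0,0,0],[0,0,0],[0,0,0],[0,0,0],[0,0,0],[0,0,0],[0,0,0]],"yaw":[0,0,0,0,0,0,0,0,0,0]}'
cat > m.py <<'E'
from h import *
import sys
from scipy.spatial.transform import Rotation as R
s=robot.read_state();r=R.from_quat(s["ee_rot"]).as_matrix();print(s["ee_pos"],r.round(3).tolist())
c=read_camera("wrist");S=read_camera("scene")
a=cv2.resize(S["image"][140:290,320:470],(400,400),interpolation=cv2.INTER_CUBIC)
b=cv2.resize(c["image"][130:380,195:445],(400,400),interpolation=cv2.INTER_CUBIC)
save(sys.argv[1],np.hstack([a,b]))
for n,C in(("wrist",c),("scene",S)):
    P=cloud(C).reshape(-1,3);P=P[~np.isnan(P).any(1)];L=(P-s["ee_pos"])@r*1000
    q=L[(P[:,2]>.103)&(P[:,2]<.122)&(abs(L[:,0])<80)&(abs(L[:,1]+11)<25)&((abs(L[:,0])>25))]
    if len(q)>20:print(n,"sheet",len(q),cv2.minAreaRect(q[:,:2].astype(np.float32)),"med",np.median(q,0).round(1), cv2.fitLine(q[:,:2].astype(np.float32),cv2.DIST_HUBER,0,.01,.01).ravel().round(3))
    for z0 in range(0,90,6):
        q=L[(abs(L[:,0])<16)&(abs(L[:,1])<50)&(L[:,2]>z0)&(L[:,2]<=z0+6)]
        l=q[q[:,1]<-12];g=q[q[:,1]>=-12]
        f=lambda k:(len(k),np.percentile(k[:,1],[3,50,97]).round(1).tolist()) if len(k)>4 else ""
        print(n,z0,f(l),f(g),np.percentile(q[:,0],[3,97]).round(1) if len(q) else "")
E
python3 m.py over
```

```text
t: 7.35
ee_pos: [0.5257, 0.0121, 0.2323]
ee_rot: [0.834, 0.552, -0.0, 0.0]
force: [-0.1, 0.5, -0.7]
finger_gap: 0.028
gripper_force: 29.7
t: 8.35
ee_pos: [0.5694, -0.1449, 0.232]
ee_rot: [0.743, 0.67, -0.0, -0.0]
force: [-0.9, -0.1, -1.5]
finger_gap: 0.0272
gripper_force: 29.7
t: 9.35
ee_pos: [0.5696, -0.1447, 0.2322]
ee_rot: [0.742, 0.67, -0.0, 0.0]
force: [-0.1, -0.1, -1.5]
finger_gap: 0.0277
gripper_force: 29.7
[ 0.5695577  -0.14466799  0.23216965] [[0.102, 0.995, -0.0], [0.995, -0.102, -0.0], [-0.0, -0.0, -1.0]]
wrist sheet 577 ((-0.2747650146484375, -9.99858570098877), (6.057520389556885, 139.176025390625), 89.97705841064453) med [ 45.9  -9.9 115.6] [ 1.0000e+00  2.0000e-03  3.4463e+01 -9.9160e+00]
wrist 0 (8, [-16.0, -14.3, -12.8]) (60, [5.1, 5.5, 9.3]) [-9.4 10.7]
wrist 6 (24, [-16.4, -15.0, -13.7]) (102, [4.2, 4.7, 6.6]) [-9.8  8.8]
wrist 12 (37, [-16.9, -14.2, -12.2]) (259, [-11.4, -0.6, 4.9]) [-11.9   8.9]
wrist 18 (88, [-17.2, -13.6, -12.2]) (789, [-11.1, -5.0, 2.7]) [-11.3   9.5]
wrist 24 (90, [-20.5, -18.5, -12.3]) (246, [-11.8, -2.9, 3.8]) [-11.2  13. ]
wrist 30 (128, [
[... 303 characters left out ...]
 -32.0, -29.1]) (44, [5.7, 8.9, 9.5]) [-10.4   8. ]
wrist 60 (138, [-35.8, -33.8, -27.8]) (39, [7.1, 9.8, 10.5]) [-10.3   9.7]
wrist 66 (90, [-37.9, -36.5, -29.0]) (119, [3.3, 6.6, 11.1]) [-10.4   9.9]
wrist 72 (18, [-38.4, -36.1, -31.6]) (50, [4.7, 10.9, 11.8]) [-10.4   9.9]
wrist 78  (17, [5.5, 9.0, 11.8]) [7.1 9.8]
wrist 84   
scene sheet 39 ((-57.26713562011719, -12.601109504699707), (10.944981575012207, 25.105703353881836), 87.24862670898438) med [-57.  -14.2 121.4] [ 9.9800e-01 -5.7000e-02 -5.7077e+01 -1.4170e+01]
scene 0   
scene 6   
scene 12   
scene 18   
scene 24   
scene 30   
scene 36   
scene 42   
scene 48   
scene 54   
scene 60   
scene 66   
scene 72   
scene 78   
scene 84
```

View pics/over.png

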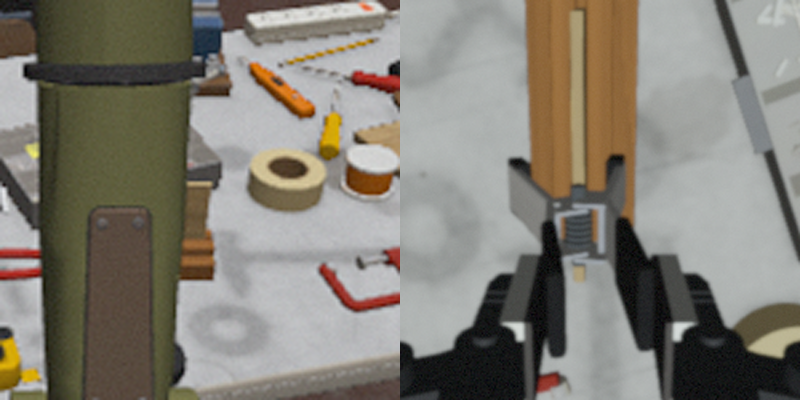

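The right panel shows the sheet's edge at about (578,100), running between the jaws at (520,185) and (612,180). By depth the sheet is at tool y = -10 mm, aligned within 0.1 deg, with its middle within 1 mm. Next I'll descend about 63 mm with a 1 mm nudge.

```bash
python3 -m handwheel '{"dp":[[0,0.03,0.1],[0,0.03,0.3],[0,0.03,0.6],[0,0.03,0.9],[0,0.03,1.2],[0,0.03,1.5],[0,0.03,1.75],[0,0.03,1.95],[0,0.03,2.05],[0,0.03,2.1]],"yaw":[0,0,0,0,0,0,0,0,0,0]}' && python3 -m handwheel '{"dp":[[0,0,0],[0,0,0],[0,0,0],[0,0,0],[0,0,0],[0,0,0],[0,0,0],[0,0,0],[0,0,0],[0,0,0]],"yaw":[0,0,0,0,0,0,0,0,0,0]}'
python3 m.py down
```

```text
t: 10.45
ee_pos: [0.5704, -0.1447, 0.1689]
ee_rot: [0.742, 0.67, -0.0, -0.0]
force: [-0.2, 0.2, -0.9]
finger_gap: 0.0276
gripper_force: 29.7
t: 11.45
ee_pos: [0.5704, -0.1447, 0.1692]
ee_rot: [0.742, 0.67, -0.0, -0.0]
force: [-0.1, -1.1, -0.7]
finger_gap: 0.0277
gripper_force: 29.7
[ 0.57042346 -0.14469184  0.16916345] [[0.102, 0.995, -0.0], [0.995, -0.102, 0.0], [0.0, -0.0, -1.0]]
wrist sheet 1269 ((-0.30750274658203125, -10.859200477600098), (6.128345489501953, 139.2511749267578), 89.91808319091797) med [ 35.8 -10.6  52.5] [ 1.0000e+00 -1.0000e-03  1.1928e+01 -1.0614e+01]
wrist 0 (5, [-15.9, -15.0, -14.5]) (61, [5.2, 5.5, 9.5]) [-9.  10.6]
wrist 6 (22, [-16.4, -15.0, -13.8]) (102, [4.2, 4.7, 6.7]) [-9.8  8.5]
wrist 12 (43, [-16.9, -14.3, -12.1]) (262, [-11.4, 0.0, 5.2]) [-11.6   8.9]
wrist 18 (84, [-17.1, -13.6, -12.1]) (783, [-11.0, -4.9, 2.8]) [-11.5  10. ]
wrist 24 (88, [-20.5, -18.4, -12.2]) (248, [-11.7, -2.8, 3.9]) [-11.2  13. ]
wrist 30 (133, [-23.0, -21.4, -13.6]) (50, [-11.1, 0.6, 5.8]) [-10.6   8.9]
wrist 36 (117, [-25.6, -24.1, -21.2]) (36, [3.0, 5.9, 6.6]) [-10.4   8.3]
[... 206 characters left out ...]
5]) [-10.5   8. ]
wrist 60 (143, [-36.0, -33.7, -27.7]) (61, [-7.9, 9.1, 10.6]) [-10.5  10. ]
wrist 66 (80, [-37.9, -36.7, -29.9]) (120, [-1.5, 6.0, 11.1]) [-10.2   9.9]
wrist 72 (25, [-38.5, -35.6, -31.7]) (50, [4.7, 10.9, 11.8]) [-9.8  9.9]
wrist 78  (23, [-7.9, 8.3, 11.9]) [-3.6  9.7]
wrist 84  (27, [-7.9, -7.9, -7.9]) [-2.9 15.5]
scene sheet 44 ((-55.6561164855957, -13.902875900268555), (27.94340705871582, 8.932846069335938), 8.40600872039795) med [-57.  -13.9  59.5] [ 9.9900e-01 -4.1000e-02 -5.5991e+01 -1.4058e+01]
scene 0   
scene 6   
scene 12   
scene 18   
scene 24   
scene 30   
scene 36   
scene 42   
scene 48   
scene 54   
scene 60   
scene 66   
scene 72   
scene 78   
scene 84
```

View pics/down.png

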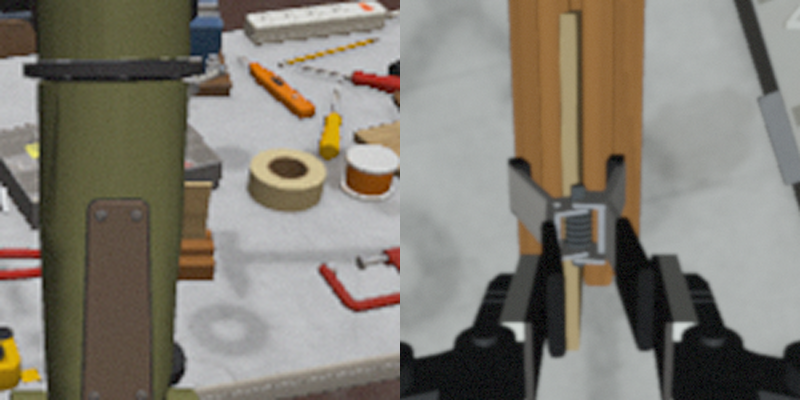

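The right panel shows the sheet running between the two jaws, clear of both. The tips are about 20 mm below its edge, with gaps of at least 10 mm on both sides at the edge. The board hasn't moved and no contact force shows.

```bash
python3 -c "
from station import order
print(order.sign_off())"
```

```text
the job is handed in; nothing more can be done
None
```

I handed the job in with the clip held gaping over the middle of the sheet's top edge, one jaw pad on each side about 20 mm below the edge and not touching it; the clip leans about 0.13 rad in the fingers, and no verdict came back.

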